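# Lock the chassis cover with the service key

### The job

Take the T-handled service key out of its stand and set its bit into the round lock on the cover of the instrument chassis; keep a light downward pressure on it and turn it until the bit drops fully home in the hidden slot. Then turn the key clockwise (seen from above) until its handle lies in line with the two index marks beside the lock, and leave it there, upright and let go. Be gentle with the lock (never load it with more than 25 N) and leave everything else on the bench where it is.

Things in the scene. Friction and masses are not known exactly. Their poses are not given: they have to be found in the camera images.
- key: T-handled steel service key, about 0.18 kg, upright in one of two like stands (varies), bottom 12 mm above the bench, 1.5 mm play. Origin: centre of the bit's bottom; z up the shank, x along bit and handle (half turns alike). Flat bit 22 (x) x 7 (y) mm, 10 mm deep; above it a round barrel 24 mm wide to z = 50 mm, thin neck, black handle bar.
- key_grip (a point): middle of the key's handle bar, 70 mm above the key's origin; the bar is 70 (x) x 14 (y) x 20 (z) mm with rounded edges and is best gripped across y
- stand_a: grey block 60 x 60 x 45 mm, fixed, with a round hole 27 mm wide and 33 mm deep in its top; holds the key or the driver. Origin: centre of its underside.
- stand_b: second stand, like stand_a
- chassis: grey instrument chassis 260 (x) x 220 (y) x 90 (z) mm, fixed, front panel with grips and knobs on its -x face. Origin: centre of its underside, z up. Two white index marks (20 x 4 mm) on the cover lie before and behind the lock, in line with it along the chassis's x axis: the key handle's locked direction.
- lock (a point): centre of the lock at the top of its steel ring, 95 mm above the bench, 50 mm in front (-x) of the chassis's centre. Ring: 44 mm outside, 27 mm inside diameter, 5 mm proud of the cover. It leads into a round well, 11 mm deep, with the rotor at its bottom. With the key home its barrel sits on the rotor and its origin is 21 mm below this point.
- rotor_face (a point): centre of the rotor's face at rest, 11 mm below point lock. In it is the bit's slot, 25 x 9 mm, 13.5 mm deep. The slot's direction is not measured: it starts 0.4 to 1.8 rad anticlockwise (from above) of the chassis's x axis, half turns alike. The bit drops in when within about 0.1 rad and 1 mm of true.
- rotor_spring (a point): a point 5 mm under point rotor_face, the lowest that the sprung rotor's face can go. The rotor yields straight down, at about 3 N plus 0.9 N per mm, and is solid after 5 mm. When a bit pressed on the face finds the slot, the rotor springs up over it and the push on the key vanishes. Turning drag 0.08 N m; solid stop 0.12 rad clockwise past the locked direction.
- driver: bystander: round-knobbed driver standing in the other stand, knob 38 mm wide, 80 mm tall overall. Origin: centre of its underside.
- reel: bystander: metal solder reel 50 mm wide, 34 mm tall, standing on the cover of the chassis towards its rear left. Origin: centre of its underside.
- screwdriver: bystander: screwdriver lying on the bench. Origin: under its middle.
- jar: bystander: closed jar 50 mm wide, 60 mm tall. Origin: centre of its underside.
- mug: bystander: white mug 76 mm wide, 90 mm tall. Origin: centre of its underside.
Mind the look-alikes: they are no part of the job. What is shaped like the key but pink or purple is not meant.

How it is judged:
On the way, in this order (a step that is already met when the one before it is completed fails the run):
1. the key is lifted clear of its stand (height (world z) of key above 0.06 m and distance of key from where it was at the start of the episode above 0.05 m), for 0.1 s.
2. the key's bit is home in the slot of the lock (within 2.5 mm of full depth) (z of key in the frame of chassis between 0.066 and 0.0765 m and horizontal distance between key and lock below 0.004 m and angle between key's own z axis and vertical below 0.15 rad), for 0.2 s.
3. the key, still home, is turned in line with the index marks (within 0.17 rad) (all of step 2 and angle between the x axis of key and the x axis of chassis, either way round below 0.17 rad), for 0.2 s.
At the end, for the whole second after the job is handed in: The key stands let go and at rest in the lock, upright within 0.15 rad, its axis within 4 mm of the lock's, its bit within 2.5 mm of full depth, its handle within 0.17 rad of the line of the index marks (all of step 3 and linear speed of key below 0.02 m/s and contact force between the fingers and key below 0.1 N); the robot touches nothing.
It fails at once if the key loads the chassis or its lock with more than 25 N (contact force between key and chassis above 25 N).
It fails at once if the driver, reel, screwdriver, jar or mug is moved more than 25 mm (distance of any of driver, reel, screwdriver, jar, mug from where it was at the start of the episode above 0.025 m).
It also fails if it takes over 58 s, if anything falls off the work surface, if the arm or the gripper's body presses on something with over 40 N, if the wrist force passes 120 N, or if a joint passes its speed limit or range.

### The arm

A 6-joint arm with a two-finger parallel gripper is mounted at the origin on the work surface. World frame = base frame: x ahead of the robot, y to its left, z up, the work surface at z = 0. Lengths are in m, angles in rad, forces in N, time in s.
With the tool pointing down it reaches from about 0.275 to 0.875 m from the base axis. Payload 12.5 kg.
Tool frame: the origin (TCP) lies between the finger pads; the fingertips stand 8 mm ahead of it and the grasp point (between the pads) lies 11 mm behind it; z points along the fingers, y is the line along which they close (so a half turn about z gives the same grasp; the last joint's range is limited). The gripper opens to 85 mm and grips with 20 to 120 N. Pads are 22 mm wide; open, the fingers measure 114 mm over their backs; the gripper's body (76 mm by 85 mm) begins 54 mm behind the grasp point. The pads swing forward as they close: fully open they stand 13 mm farther back than shut.
Start: joints at [1.044, 0.351, 1.652, -0, 1.139, -0.085], TCP at [0.235, 0.497, 0.239] pointing down, gripper open.
Joint ranges: [-2.75, 2.75], [-0.79, 2.1], [0.01, 2.65], [-1.57, 4.71], [0.07, 3.14], [-2.87, 2.87]. Speed limits (rad/s): [2.22, 2.22, 2.79, 3.14, 3.14, 3.14].

### API

Orientations are given as a 3x3 rotation matrix whose columns are the frame's x, y, z axes.
In Python, from station import r gives the robot as it stands. The module is installed in compiled form; this text tells all that it offers.
- The arm moves only by the shell command python3 -m handwheel 'ROWS' [FORCE]. ROWS is JSON, a list of rows, each an object with "rot": the turn, a rotation vector about the tool's x, y, z in units of 6 degrees (1.0 is 6 degrees), a list of three; "delta_pos": the shift along the tool's x, y, z in units of 25 mm (1.0 is 25 mm), a list of three; "grip": the closure, from 0 (fully open) to 1 (shut). In form: [{"rot": [wx, wy, wz], "delta_pos": [tx, ty, tz], "grip": grip}, ...]. A call has exactly 10 rows; each row shifts and turns the commanded pose from where the row before left it, along the tool's axes as they then stand; what a row does not reach is not made up. A row lasts 1/12 s, in which the tool goes at most 41.7 mm and 7.16 degrees, less where a joint would pass 70% of its speed; a pose out of reach is approached as far as the arm can. A call is refused whole if a number of a shift passes 1 or a number of a turn 1, either way. A call with a gripper value outside its range is refused whole. The fingers move at their own pace and stop on an object; FORCE is the grip in N (left out, the last holds). Time passes only in rows, so rows that do not move let the fingers close, or fill a call up. It gives the time, the measured TCP pose, the force, the opening and the grip force at its end, in the units of the state.
- r.sense(): the state, without advancing time (a new reading comes with each control period).
- r.read_camera(name): name is "scene" or "top" or "wrist"; returns the picture (420x560x3 uint8, blue, green, red); there is no depth.
- r.get_calibration(name): a dict with "fov_y" (degrees; the focal length in pixels is half the picture's height over the tangent of half this angle, whatever the lens; pixels are square), "cx", "cy" (the principal point, pixels), "cam_to_world" (4x4, takes a point from camera to world coordinates). Camera axes: x right, y down, z forward; pixel columns grow to the right and rows downward; lengths in m; the calibration is good to about 2 mm. The wrist camera is an equidistant fisheye: a pixel r from the principal point sees the ray r / f radians off the axis. A picture is of the moment at which its call begins: read the wrist's pose just before it. get_calibration takes no time and is no camera call; for the wrist camera it gives the pose at the moment of the call.
- r.close_job(): hands the job in; it is judged then, once.
The state is a dict: "time_s": time; "joint_pos": joint angles; "qvel": joint speeds; "joint_efforts": joint torques, N m; "tool_pos": TCP position; "tcp_rot": TCP orientation; "force": force on the tool from outside, world axes, zero at the start; "wrist_torque": the same for the moment, N m; "finger_gap": finger opening in m; "grasp_force": force on a finger pad.
Only numpy, scipy, OpenCV 4.12 (cv2) and the standard library are available. Lean on these libraries where they do the work, as an engineer would, in place of code of your own. Each camera call takes 0.05 s, during which the arm holds its last target. There are 200 camera calls.

## Working session

There is one attempt and no reset: what is moved stays moved. The work goes in short steps, Python scripts to look and compute and a shell command to move; the robot and the scene stay as the last step left them, time stands still between calls to the robot, and variables do not carry over. Pictures are saved under pics/ and viewed, at most 10 in all, crops included, and the job is handed in when it is done.

```bash
mkdir -p pics
cat > h.py <<'E'
import numpy as np, cv2
from station import r
def snap(n,f):
    c=r.get_calibration(n); im=r.read_camera(n); cv2.imwrite('pics/'+f,im); return c,im
def ray(c,u,v,fish=False):
    f=210/np.tan(np.radians(c['fov_y']/2)); x,y=u-c['cx'],v-c['cy']
    if fish:
        rr=np.hypot(x,y); t=rr/f; d=np.array([x/rr*np.sin(t),y/rr*np.sin(t),np.cos(t)])
    else: d=np.array([x/f,y/f,1])
    M=np.array(c['cam_to_world']); return M[:3,3],M[:3,:3]@d
def at(c,u,v,z,fish=False):
    o,d=ray(c,u,v,fish); return o+d*(z-o[2])/d[2]
def proj(c,p,fish=False):
    M=np.array(c['cam_to_world']); q=M[:3,:3].T@(np.array(p)-M[:3,3]); f=210/np.tan(np.radians(c['fov_y']/2))
    if fish:
        t=np.arctan2(np.hypot(q[0],q[1]),q[2]); k=f*t/np.hypot(q[0],q[1]); return c['cx']+q[0]*k,c['cy']+q[1]*k
    return c['cx']+f*q[0]/q[2],c['cy']+f*q[1]/q[2]
E
python3 - <<'E'
from h import *
import pickle
d={}
for n in('scene','top','wrist'):
    c,im=snap(n,n+'0.png'); d[n]=c; print(n,c['fov_y'],np.round(c['cam_to_world'],3).tolist())
pickle.dump(d,open('c0.pkl','wb'))
s=r.sense(); print(s['tool_pos'],s['tcp_rot'],s['force'])
E
```

```text
scene 45.72496874631968 [[0.801, 0.413, -0.433, 1.021], [0.599, -0.534, 0.597, -0.654], [0.015, -0.737, -0.675, 0.773], [0.0, 0.0, 0.0, 1.0]]
top 42.3833365585063 [[-0.0, -0.994, 0.113, 0.427], [-1.0, 0.0, -0.001, 0.0], [0.001, -0.113, -0.994, 1.292], [0.0, 0.0, 0.0, 1.0]]
wrist 65.70646984690485 [[0.429, 0.858, 0.284, 0.163], [0.903, -0.406, -0.136, 0.531], [-0.001, 0.314, -0.949, 0.373], [0.0, 0.0, 0.0, 1.0]]
[0.2350366  0.49700272 0.23892777] [[-9.03969127e-01  4.27597545e-01 -3.95213654e-04]
 [ 4.27597724e-01  9.03968860e-01 -6.97165254e-04]
 [ 5.91546848e-05 -7.99208325e-04 -9.99999679e-01]] [ 0.33620321  0.35118754 -1.33932125]
```

View pics/top0.png

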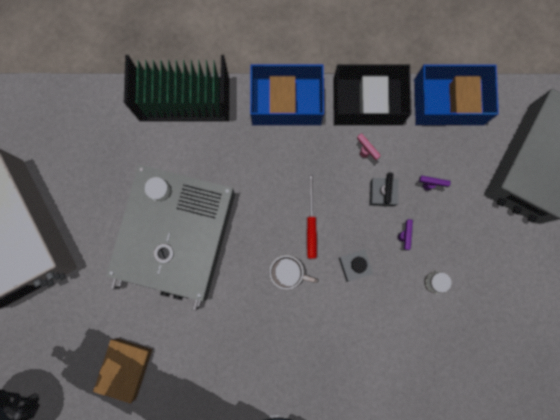

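View pics/scene0.png

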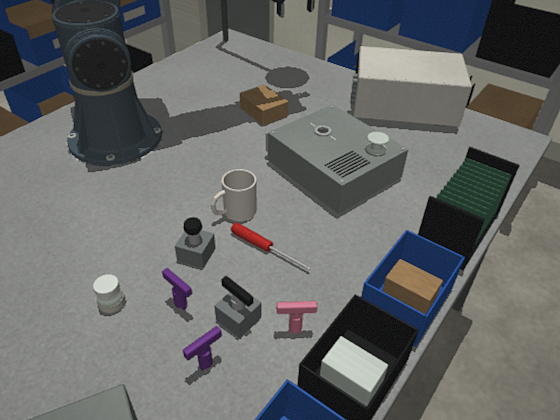

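The top view shows the key (black T) in the stand at about (388,190), and the driver in the other stand at (358,265). The lock ring is at (163,254), with index marks near (168,237) and (159,270). The scene view agrees. I'll zoom in for precision.

Run:
```python
import cv2,numpy as np
t=cv2.imread('pics/top0.png');s=cv2.imread('pics/scene0.png')
f=lambda im,x,y,w=50,h=37:cv2.resize(im[y-h:y+h,x-w:x+w],(400,296),interpolation=cv2.INTER_CUBIC)
cv2.imwrite('pics/z.png',np.vstack([np.hstack([f(t,388,190),f(t,163,254)]),np.hstack([f(s,238,300),f(s,322,130)])]))
```

```text
(no output)
```

View pics/z.png

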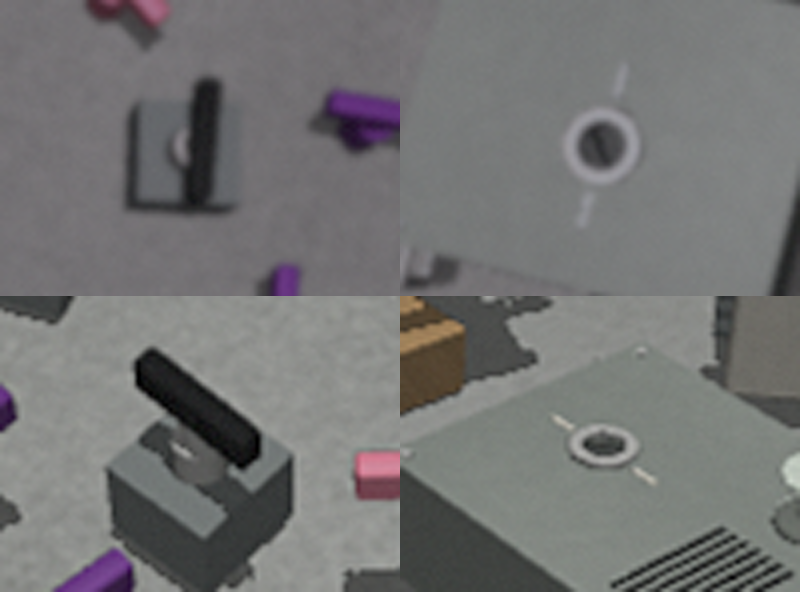

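Run:
```python
from h import *
import pickle
d=pickle.load(open('c0.pkl','rb'));t,s=d['top'],d['scene']
def tri(a,b):
    (o1,d1),(o2,d2)=ray(t,*a),ray(s,*b);A=np.c_[d1,-d2];k=np.linalg.lstsq(A,o2-o1,rcond=None)[0]
    return (o1+d1*k[0]+o2+d2*k[1])/2,np.linalg.norm(o1+d1*k[0]-o2-d2*k[1])
a,b=at(t,390,173,.09),at(t,388.25,204,.09);print('key',a,b,(a+b)/2,np.degrees(np.arctan2(*(a-b)[1::-1])))
print('tri key',tri((389.1,188.5),(237.5,291)))
print('lock',at(t,163.25,253.25,.095),tri((163.25,253.25),(323,130.25)))
m,n=at(t,168.5,236.75,.09),at(t,159,269.75,.09);print(m,n,(m+n)/2,np.degrees(np.arctan2(*(m-n)[1::-1])))
for q,z in(((358,265),.08),((440,282),.06),((288,272),.09),((156,188),.13),((370,148),.05),((433,182),.05),((407,235),.05)): print(at(t,*q,z))
```

```text
key [ 0.67791792 -0.25323644  0.09      ] [ 0.60718694 -0.24764388  0.09      ] [ 0.64255243 -0.25044016  0.09      ] -4.520860033979234
tri key (array([ 0.64560842, -0.25093892,  0.08072043]), np.float64(0.004073919137670318))
lock [0.49649353 0.25321023 0.095     ] (array([0.4975275 , 0.25464699, 0.09114893]), np.float64(0.0020125952052887147))
[0.53352653 0.24345494 0.09      ] [0.46029686 0.26279317 0.09      ] [0.49691169 0.25312406 0.09      ] -14.792766102968203
[ 0.47105491 -0.17895681  0.08      ]
[ 0.43338408 -0.36678867  0.06      ]
[ 0.45527912 -0.02243592  0.09      ]
[0.63636577 0.26495293 0.13      ]
[ 0.74592154 -0.2161633   0.05      ]
[ 0.66496313 -0.36133482  0.05      ]
[ 0.54105541 -0.29741084  0.05      ]
```

Key at about (0.6425,-0.2505), handle at -4.5°. Lock at about (0.4968,0.2535), chassis x axis at -14.8°. Next I move above the key.

```bash
python3 -m handwheel '[{"rot":[0,0,0],"delta_pos":[-0.917,-0.669,0],"grip":0},{"rot":[0,0,0],"delta_pos":[-0.917,-0.669,0],"grip":0},{"rot":[0,0,0],"delta_pos":[-0.917,-0.669,0],"grip":0},{"rot":[0,0,0],"delta_pos":[-0.917,-0.669,0],"grip":0},{"rot":[0,0,0],"delta_pos":[-0.917,-0.669,0],"grip":0},{"rot":[0,0,0],"delta_pos":[-0.917,-0.669,0],"grip":0},{"rot":[0,0,0],"delta_pos":[-0.917,-0.669,0],"grip":0},{"rot":[0,0,0],"delta_pos":[-0.917,-0.669,0],"grip":0},{"rot":[0,0,0],"delta_pos":[-0.917,-0.669,0],"grip":0},{"rot":[0,0,0],"delta_pos":[-0.917,-0.669,0],"grip":0}]'
python3 -m handwheel '[{"rot":[0,0,0],"delta_pos":[-0.917,-0.669,0],"grip":0},{"rot":[0,0,0],"delta_pos":[-0.917,-0.669,0],"grip":0},{"rot":[0,0,0],"delta_pos":[-0.917,-0.669,0],"grip":0},{"rot":[0,0,0],"delta_pos":[-0.917,-0.669,0],"grip":0},{"rot":[0,0,0],"delta_pos":[-0.917,-0.669,0],"grip":0},{"rot":[0,0,0],"delta_pos":[-0.917,-0.669,0],"grip":0},{"rot":[0,0,0],"delta_pos":[-0.917,-0.669,0],"grip":0},{"rot":[0,0,0],"delta_pos":[-0.917,-0.669,0],"grip":0},{"rot":[0,0,0],"delta_pos":[-0.917,-0.669,0],"grip":0},{"rot":[0,0,0],"delta_pos":[-0.917,-0.669,0],"grip":0}]'
python3 -m handwheel '[{"rot":[0,0,0],"delta_pos":[-0.917,-0.669,0],"grip":0},{"rot":[0,0,0],"delta_pos":[-0.917,-0.669,0],"grip":0},{"rot":[0,0,0],"delta_pos":[-0.917,-0.669,0],"grip":0},{"rot":[0,0,0],"delta_pos":[-0.917,-0.669,0],"grip":0},{"rot":[0,0,0],"delta_pos":[-0.917,-0.669,0],"grip":0},{"rot":[0,0,0],"delta_pos":[-0.917,-0.669,0],"grip":0},{"rot":[0,0,0],"delta_pos":[-0.917,-0.669,0],"grip":0},{"rot":[0,0,0],"delta_pos":[-0.917,-0.669,0],"grip":0},{"rot":[0,0,0],"delta_pos":[-0.917,-0.669,0],"grip":0},{"rot":[0,0,0],"delta_pos":[-0.917,-0.669,0],"grip":0}]'
python3 -m handwheel '[{"rot":[0,0,-0.5],"delta_pos":[0,0,0.5],"grip":0},{"rot":[0,0,-0.5],"delta_pos":[0,0,0.5],"grip":0},{"rot":[0,0,-0.5],"delta_pos":[0,0,0.5],"grip":0},{"rot":[0,0,-0.5],"delta_pos":[0,0,0.5],"grip":0},{"rot":[0,0,-0.5],"delta_pos":[0,0,0.4],"grip":0},{"rot":[0,0,-0.5],"delta_pos":[0,0,0.2],"grip":0},{"rot":[0,0,-0.47],"delta_pos":[0,0,0],"grip":0},{"rot":[0,0,0],"delta_pos":[0,0,0],"grip":0},{"rot":[0,0,0],"delta_pos":[0,0,0],"grip":0},{"rot":[0,0,0],"delta_pos":[0,0,0],"grip":0}]'
python3 - <<'E'
from h import *
import pickle
c,im=snap('wrist','w1.png');pickle.dump(c,open('c1.pkl','wb'))
print(proj(c,(.6425,-.2505,.092),True),proj(c,(.6774,-.2533,.092),True),proj(c,(.6076,-.2477,.092),True)); print(np.round(c['cam_to_world'],3).tolist(), r.sense()['force'])
E
```

```text
time_s: 0.98
tool_pos: [0.3712, 0.2467, 0.2393]
tcp_rot: [[-0.904, 0.427, -0.0], [0.427, 0.904, -0.0], [0.0, -0.0, -1.0]]
force: [-0.7, 0.3, 0.5]
finger_gap: 0.0856
grasp_force: 0.0
time_s: 1.82
tool_pos: [0.507, -0.0026, 0.2392]
tcp_rot: [[-0.904, 0.428, -0.0], [0.428, 0.904, 0.0], [0.0, -0.0, -1.0]]
force: [0.3, 0.4, 0.2]
finger_gap: 0.0852
grasp_force: 0.0
time_s: 2.65
tool_pos: [0.6427, -0.2517, 0.2389]
tcp_rot: [[-0.904, 0.428, -0.001], [0.428, 0.904, 0.0], [0.001, 0.0, -1.0]]
force: [-0.2, -1.3, 0.4]
finger_gap: 0.0852
grasp_force: 0.0
time_s: 3.48
tool_pos: [0.6424, -0.2505, 0.1744]
tcp_rot: [[-0.997, 0.08, 0.0], [0.08, 0.997, -0.0], [-0.0, -0.0, -1.0]]
force: [0.2, 0.6, -0.8]
finger_gap: 0.0852
grasp_force: 0.0
(np.float64(281.7211493467586), np.float64(224.90099886785495)) (np.float64(281.6972787868851), np.float64(268.6162964349931)) (np.float64(281.7279548542544), np.float64(176.40235266833085))
[[0.081, 0.946, 0.314, 0.563], [0.997, -0.077, -0.026, -0.245], [-0.0, 0.315, -0.949, 0.308], [0.0, 0.0, 0.0, 1.0]] [-0.40580301 -0.69879816 -0.35680748]
```

View pics/w1.png

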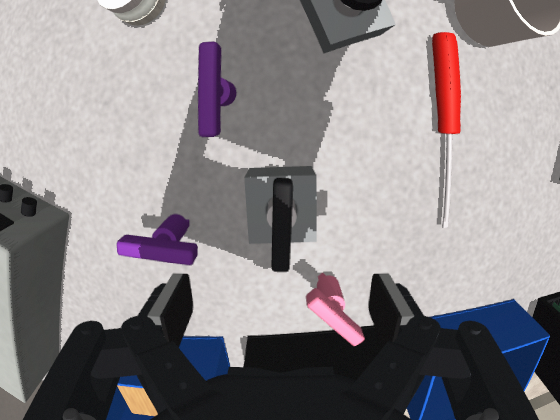

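The wrist view shows the key handle from (283,179) to (281,271), within about 2 px of the prediction. I'll fit it exactly.

```bash
cat > fit.py <<'E'
from h import *
from scipy.optimize import minimize
def fitbar(im,c,x0,zc,roi):
    g=im.max(2); u0,u1,v0,v1=roi; m=np.zeros(g.shape,np.uint8); m[v0:v1,u0:u1]=(g[v0:v1,u0:u1]<45)
    n,l,st,_=cv2.connectedComponentsWithStats(m); k=1+np.argmax(st[1:,4]); m=(l==k).astype(np.uint8); print('blob',st[k])
    def cost(p):
        ca,sa=np.cos(p[2]/20),np.sin(p[2]/20); P=[]
        for a in(-.035,.035):
            for b in(-.007,.007):
                for h in(-.01,.01):
                    s=.985; P.append(proj(c,(p[0]/100+ca*a*s-sa*b*s,p[1]/100+sa*a*s+ca*b*s,zc+h),True))
        h=cv2.convexHull(np.float32(P)); q=np.zeros(g.shape,np.uint8); cv2.fillConvexPoly(q,np.int32(np.round(h*16)),1,shift=4)
        return (q!=m).sum()
    b=minimize(cost,[x0[0]*100,x0[1]*100,x0[2]*20],method='Nelder-Mead',options=dict(initial_simplex=np.array([x0[0]*100,x0[1]*100,x0[2]*20])+np.array([[0,0,0],[.4,0,0],[0,.4,0],[0,0,.8]])))
    print(b.x/[100,100,20],np.degrees(b.x[2]/20),b.fun)
E
python3 - <<'E'
from fit import *
import pickle
c=pickle.load(open('c1.pkl','rb'));fitbar(cv2.imread('pics/w1.png'),c,(.643,-.2505,-.08),.082,(262,302,172,278))
E
```

```text
blob [ 272  178   21   93 1454]
[ 0.64631845 -0.25112481 -0.08731424] -5.0027373740813585 459.0
```

```bash
python3 -m handwheel '[{"rot":[0,0,0],"delta_pos":[-0.08,-0.02,0.4],"grip":0},{"rot":[0,0,0],"delta_pos":[0,0,0.6],"grip":0},{"rot":[0,0,0],"delta_pos":[0,0,0.6],"grip":0},{"rot":[0,0,0],"delta_pos":[0,0,0.6],"grip":0},{"rot":[0,0,0],"delta_pos":[0,0,0.6],"grip":0},{"rot":[0,0,0],"delta_pos":[0,0,0.5],"grip":0},{"rot":[0,0,0],"delta_pos":[0,0,0.5],"grip":0},{"rot":[0,0,0],"delta_pos":[0,0,0.34],"grip":0},{"rot":[0,0,0],"delta_pos":[0,0,0],"grip":0},{"rot":[0,0,0],"delta_pos":[0,0,0],"grip":0}]' 50
python3 -m handwheel '[{"rot":[0,0,0],"delta_pos":[0,0,0],"grip":1},{"rot":[0,0,0],"delta_pos":[0,0,0],"grip":1},{"rot":[0,0,0],"delta_pos":[0,0,0],"grip":1},{"rot":[0,0,0],"delta_pos":[0,0,0],"grip":1},{"rot":[0,0,0],"delta_pos":[0,0,0],"grip":1},{"rot":[0,0,0],"delta_pos":[0,0,0],"grip":1},{"rot":[0,0,0],"delta_pos":[0,0,0],"grip":1},{"rot":[0,0,0],"delta_pos":[0,0,0],"grip":1},{"rot":[0,0,0],"delta_pos":[0,0,0],"grip":1},{"rot":[0,0,0],"delta_pos":[0,0,0],"grip":1}]' 50
```

```text
time_s: 4.37
tool_pos: [0.6443, -0.2511, 0.0706]
tcp_rot: [[-0.997, 0.078, -0.0], [0.078, 0.997, 0.0], [0.0, 0.0, -1.0]]
force: [0.4, -0.1, 0.3]
finger_gap: 0.0855
grasp_force: 0.0
time_s: 5.2
tool_pos: [0.6444, -0.251, 0.0711]
tcp_rot: [[-0.997, 0.078, 0.0], [0.078, 0.997, 0.0], [-0.0, 0.0, -1.0]]
force: [-0.6, 1.0, 4.8]
finger_gap: 0.0131
grasp_force: 49.9
```

```bash
python3 -m handwheel '[{"rot":[0,0,0],"delta_pos":[0,0,-0.2],"grip":1},{"rot":[0,0,0],"delta_pos":[0,0,-0.4],"grip":1},{"rot":[0,0,0],"delta_pos":[0,0,-0.5],"grip":1},{"rot":[0,0,0],"delta_pos":[0,0,-0.6],"grip":1},{"rot":[0,0,0],"delta_pos":[0,0,-0.6],"grip":1},{"rot":[0,0,0],"delta_pos":[0,0,-0.6],"grip":1},{"rot":[0,0,0],"delta_pos":[0,0,-0.6],"grip":1},{"rot":[0,0,0],"delta_pos":[0,0,-0.5],"grip":1},{"rot":[0,0,0],"delta_pos":[0,0,-0.4],"grip":1},{"rot":[0,0,0],"delta_pos":[0,0,0],"grip":1}]'
python3 -m handwheel '[{"rot":[0,0,0],"delta_pos":[0.373,0.983,0],"grip":1},{"rot":[0,0,0],"delta_pos":[0.373,0.983,0],"grip":1},{"rot":[0,0,0],"delta_pos":[0.373,0.983,0],"grip":1},{"rot":[0,0,0],"delta_pos":[0.373,0.983,0],"grip":1},{"rot":[0,0,0],"delta_pos":[0.373,0.983,0],"grip":1},{"rot":[0,0,0],"delta_pos":[0.373,0.983,0],"grip":1},{"rot":[0,0,0],"delta_pos":[0.373,0.983,0],"grip":1},{"rot":[0,0,0],"delta_pos":[0.373,0.983,0],"grip":1},{"rot":[0,0,0],"delta_pos":[0.373,0.983,0],"grip":1},{"rot":[0,0,0],"delta_pos":[0.373,0.983,0],"grip":1}]'
python3 -m handwheel '[{"rot":[0,0,0],"delta_pos":[0.373,0.983,0],"grip":1},{"rot":[0,0,0],"delta_pos":[0.373,0.983,0],"grip":1},{"rot":[0,0,0],"delta_pos":[0.373,0.983,0],"grip":1},{"rot":[0,0,0],"delta_pos":[0.373,0.983,0],"grip":1},{"rot":[0,0,0],"delta_pos":[0.373,0.983,0],"grip":1},{"rot":[0,0,0],"delta_pos":[0.373,0.983,0],"grip":1},{"rot":[0,0,0],"delta_pos":[0.373,0.983,0],"grip":1},{"rot":[0,0,0],"delta_pos":[0,0,0],"grip":1},{"rot":[0,0,0],"delta_pos":[0,0,0],"grip":1},{"rot":[0,0,0],"delta_pos":[0,0,0],"grip":1}]'
python3 - <<'E'
from h import *
import pickle
c,im=snap('wrist','w2.png');pickle.dump(c,open('c2.pkl','wb'))
p=r.sense()['tool_pos'];print(p,r.sense()['force'],proj(c,(.4968,.2535,.095),True),[proj(c,(p[0]+d,p[1]-d*.078,p[2]+.021),True) for d in(-.035,0,.035)],proj(c,(p[0],p[1],p[2]-.059),True))
E
```

```text
time_s: 6.03
tool_pos: [0.6451, -0.2515, 0.1838]
tcp_rot: [[-0.997, 0.078, 0.003], [0.078, 0.997, -0.002], [-0.004, -0.001, -1.0]]
force: [1.1, 1.3, -1.0]
finger_gap: 0.0133
grasp_force: 49.1
time_s: 6.87
tool_pos: [0.5698, 0.0023, 0.1803]
tcp_rot: [[-0.997, 0.078, -0.001], [0.078, 0.997, 0.0], [0.001, -0.0, -1.0]]
force: [0.6, -0.5, -1.7]
finger_gap: 0.0127
grasp_force: 49.1
time_s: 7.7
tool_pos: [0.5189, 0.1775, 0.1805]
tcp_rot: [[-0.997, 0.078, -0.001], [0.078, 0.997, -0.0], [0.0, -0.0, -1.0]]
force: [-0.2, 0.4, -1.5]
finger_gap: 0.0134
grasp_force: 49.2
[0.51904437 0.17715831 0.1805506 ] [-0.17583644 -0.15794659 -1.12349532] (np.float64(384.9616405976656), np.float64(186.24133385299706)) [(np.float64(281.98587651143015), np.float64(232.7799552424758)), (np.float64(281.92354012462596), np.float64(310.200521781755)), (np.float64(281.83408392219076), np.float64(368.3273511890243))] (np.float64(281.4388182944948), np.float64(237.69521640944453))
```

View pics/w2.png

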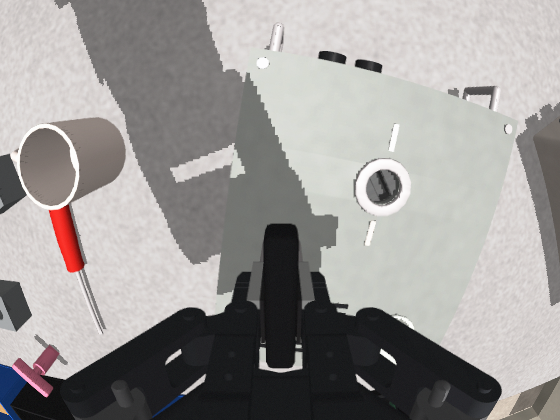

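The ring is at about (383,187), 2 px from the prediction, and the slot shows as a dark line inside it. The bar's near end is at about (281,224). Next I fit the ring and zoom in.

Run:
```python
from h import *
import pickle
c=pickle.load(open('c2.pkl','rb'));im=cv2.imread('pics/w2.png')
f=lambda x,y,w,h,g=1:cv2.resize(np.clip(im[y-h:y+h,x-w:x+w]*float(g),0,255).astype(np.uint8),(400,600),interpolation=cv2.INTER_CUBIC)
cv2.imwrite('pics/z2.png',np.hstack([f(383,187,30,45,1.5),f(281,300,60,90,4)]))
g=im[155:220,350:416].min(2); m=(g>215).astype(np.uint8)
n,l,st,_=cv2.connectedComponentsWithStats(m);k=1+np.argmax(st[1:,4])
cs,_=cv2.findContours((l==k).astype(np.uint8),cv2.RETR_CCOMP,cv2.CHAIN_APPROX_NONE)
for q in cs:
    if len(q)>30:
        e=cv2.fitEllipse(q);print(e,at(c,e[0][0]+350,e[0][1]+155,.095,True))
for q,t in(((398,124),(391,150)),((375,222),(367,244))): pass
a=at(c,394.5,137,.09,True);b=at(c,370.5,233,.09,True);print(a,b,(a+b)/2,np.degrees(np.arctan2(*(a-b)[1::-1])))
```

```text
((33.05287170410156, 31.98720359802246), (53.256103515625, 57.05378341674805), 30.06510353088379) [0.49726293 0.25204221 0.095     ]
((33.44282531738281, 32.13971710205078), (36.649959564208984, 39.230735778808594), 34.68601608276367) [0.49739427 0.25234104 0.095     ]
[0.46211129 0.26277345 0.09      ] [0.53407394 0.24420232 0.09      ] [0.49809261 0.25348788 0.09      ] 165.52961011738975
```

View pics/z2.png

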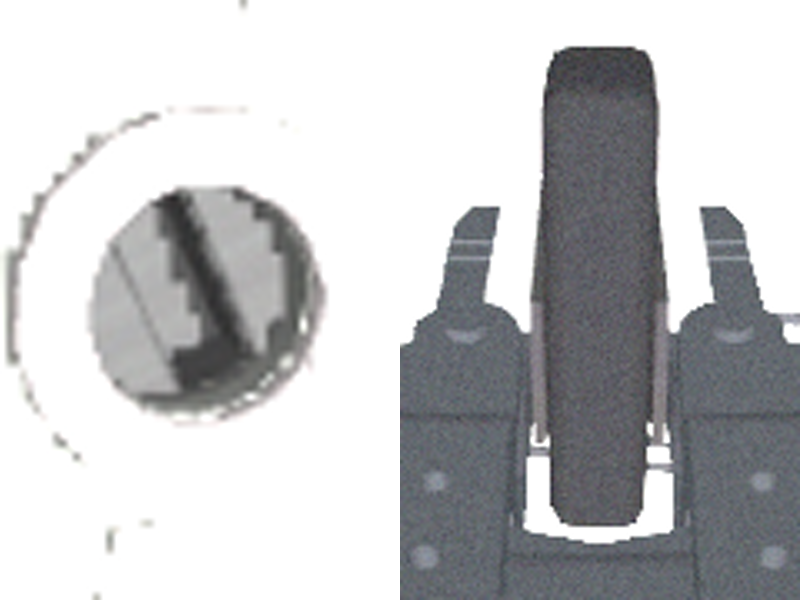

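Run:
```python
from h import *
import pickle
c=pickle.load(open('c2.pkl','rb'));p=np.array([0.51904437,0.17715831,0.1805506])
for a,b in(((380.45,170.5),(390.5,194.5)),((369.5,178.75),(380,200.5))):
    a,b=at(c,*a,.084,True),at(c,*b,.084,True);print('slot dir',np.degrees(np.arctan2(*(b-a)[1::-1]))%180,a,b)
x=np.array([.997,-.078,0])
# silhouette rows of rounded bar (radius R) for offset d
for R in(.002,.004):
  for d in(-.002,0,.002):
    v=[]
    for t in np.linspace(0,2*np.pi,73):
        for sx in(-1,1):
            for sz in(-1,1):
                q=p+x*(d+sx*(.035-R)+R*np.cos(t));q[2]+=.011+sz*(.01-R)+R*np.sin(t);v.append(proj(c,q,True)[1])
    print(R,d,min(v),max(v))
s=r.sense();print(s['tool_pos'],s['joint_pos'])
```

```text
slot dir 23.208634772528526 [0.4873917  0.25344867 0.084     ] [0.50644233 0.26161718 0.084     ]
slot dir 25.510630650521563 [0.49318253 0.24482093 0.084     ] [0.51061717 0.2531408  0.084     ]
0.002 -0.002 212.73158740046526 363.6374553108609
0.002 0 217.17461005316358 366.50754883582147
0.002 0.002 221.57651637189863 369.32754555499673
0.004 -0.002 213.97085487884007 361.9509264092985
0.004 0 218.44708124750343 364.83571019917457
0.004 0.002 222.88104820646737 367.6703962633064
[0.51904437 0.17715831 0.1805506 ] [ 2.44120228e-01  4.16533918e-01  1.71382478e+00 -2.24125992e-04
  1.01166044e+00 -1.24766657e+00]
```

```bash
python3 -m handwheel '[{"rot":[0,0,0],"delta_pos":[0.293,0.728,0],"grip":1},{"rot":[0,0,0],"delta_pos":[0.293,0.728,0],"grip":1},{"rot":[0,0,0],"delta_pos":[0.293,0.728,0],"grip":1},{"rot":[0,0,0],"delta_pos":[0.293,0.728,0],"grip":1},{"rot":[0,0,-0.8],"delta_pos":[0,0,0],"grip":1},{"rot":[0,0,-0.8],"delta_pos":[0,0,0],"grip":1},{"rot":[0,0,-0.8],"delta_pos":[0,0,0],"grip":1},{"rot":[0,0,-0.8],"delta_pos":[0,0,0],"grip":1},{"rot":[0,0,-0.8],"delta_pos":[0,0,0],"grip":1},{"rot":[0,0,-0.8],"delta_pos":[0,0,0],"grip":1}]'
python3 -m handwheel '[{"rot":[0,0,0],"delta_pos":[0,0,0.3],"grip":1},{"rot":[0,0,0],"delta_pos":[0,0,0.3],"grip":1},{"rot":[0,0,0],"delta_pos":[0,0,0.3],"grip":1},{"rot":[0,0,0],"delta_pos":[0,0,0],"grip":1},{"rot":[0,0,0],"delta_pos":[0,0,0],"grip":1},{"rot":[0,0,0],"delta_pos":[0,0,0],"grip":1},{"rot":[0,0,0],"delta_pos":[0,0,0],"grip":1},{"rot":[0,0,0],"delta_pos":[0,0,0],"grip":1},{"rot":[0,0,0],"delta_pos":[0,0,0],"grip":1},{"rot":[0,0,0],"delta_pos":[0,0,0],"grip":1}]'
python3 - <<'E'
from h import *
import pickle
c,im=snap('wrist','w3.png');c2,im2=snap('scene','s3.png');pickle.dump((c,c2),open('c3.pkl','wb'))
f=lambda im,x,y,w,h,g:cv2.resize(np.clip(im[y-h:y+h,x-w:x+w]*float(g),0,255).astype(np.uint8),(400,400),interpolation=cv2.INTER_CUBIC)
print(r.sense()['tool_pos'],r.sense()['force'],proj(c,(.4972,.2528,.095),True),proj(c2,(.4972,.2528,.095)))
cv2.imwrite('pics/z3.png',np.hstack([f(im,281,240,50,50,1.6),f(im2,323,125,40,40,1.6)]))
E
```

```text
time_s: 8.58
tool_pos: [0.4959, 0.2517, 0.1806]
tcp_rot: [[-0.91, -0.414, -0.0], [-0.414, 0.91, -0.0], [0.0, -0.0, -1.0]]
force: [-0.9, -0.4, -1.5]
finger_gap: 0.0134
grasp_force: 49.3
time_s: 9.42
tool_pos: [0.4955, 0.2527, 0.1585]
tcp_rot: [[-0.911, -0.412, 0.0], [-0.412, 0.911, 0.0], [-0.0, -0.0, -1.0]]
force: [-0.5, -0.5, -1.3]
finger_gap: 0.0134
grasp_force: 49.3
[0.49545416 0.25271947 0.15838396] [ 0.00234819 -0.1195798  -2.11463231] (np.float64(281.50256131728236), np.float64(237.72979126408364)) (np.float64(322.195739278704), np.float64(129.25960255001945))
```

View pics/z3.png

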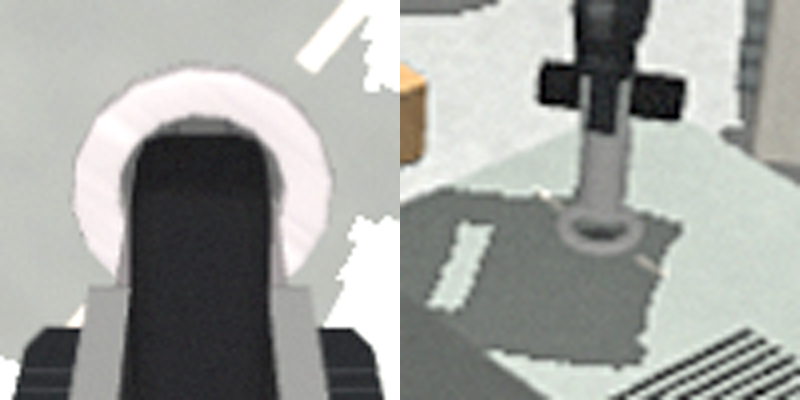

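Key bit sits centred over the ring in both views (bar centre and ring centre both at crop x≈202 in the wrist view). I'll descend gently.

```bash
python3 -m handwheel '[{"rot":[0,0,0],"delta_pos":[0,0,0.08],"grip":1},{"rot":[0,0,0],"delta_pos":[0,0,0.08],"grip":1},{"rot":[0,0,0],"delta_pos":[0,0,0.08],"grip":1},{"rot":[0,0,0],"delta_pos":[0,0,0.04],"grip":1},{"rot":[0,0,0],"delta_pos":[0,0,0],"grip":1},{"rot":[0,0,0],"delta_pos":[0,0,0],"grip":1},{"rot":[0,0,0],"delta_pos":[0,0,0],"grip":1},{"rot":[0,0,0],"delta_pos":[0,0,0],"grip":1},{"rot":[0,0,0],"delta_pos":[0,0,0],"grip":1},{"rot":[0,0,0],"delta_pos":[0,0,0],"grip":1}]'
```

```text
time_s: 10.35
tool_pos: [0.4955, 0.2527, 0.1513]
tcp_rot: [[-0.911, -0.412, 0.0], [-0.412, 0.911, 0.0], [-0.0, -0.0, -1.0]]
force: [-0.2, 0.2, -2.5]
finger_gap: 0.0135
grasp_force: 49.3
```

```bash
python3 -m handwheel '[{"rot":[0,0,0],"delta_pos":[0,0,0.04],"grip":1},{"rot":[0,0,0],"delta_pos":[0,0,0.04],"grip":1},{"rot":[0,0,0],"delta_pos":[0,0,0.04],"grip":1},{"rot":[0,0,0],"delta_pos":[0,0,0.04],"grip":1},{"rot":[0,0,0],"delta_pos":[0,0,0.04],"grip":1},{"rot":[0,0,0],"delta_pos":[0,0,0.04],"grip":1},{"rot":[0,0,0],"delta_pos":[0,0,0],"grip":1},{"rot":[0,0,0],"delta_pos":[0,0,0],"grip":1},{"rot":[0,0,0],"delta_pos":[0,0,0],"grip":1},{"rot":[0,0,0],"delta_pos":[0,0,0],"grip":1}]'
```

```text
time_s: 11.18
tool_pos: [0.4955, 0.2527, 0.1453]
tcp_rot: [[-0.911, -0.412, 0.0], [-0.412, 0.911, 0.0], [-0.0, 0.0, -1.0]]
force: [-0.2, 0.3, -1.3]
finger_gap: 0.0132
grasp_force: 49.3
```

In the well without contact. I'll go down 5 mm, which should show either the spring force or free entry into the slot.

```bash
python3 -m handwheel '[{"rot":[0,0,0],"delta_pos":[0,0,0.04],"grip":1},{"rot":[0,0,0],"delta_pos":[0,0,0.04],"grip":1},{"rot":[0,0,0],"delta_pos":[0,0,0.04],"grip":1},{"rot":[0,0,0],"delta_pos":[0,0,0.04],"grip":1},{"rot":[0,0,0],"delta_pos":[0,0,0.04],"grip":1},{"rot":[0,0,0],"delta_pos":[0,0,0],"grip":1},{"rot":[0,0,0],"delta_pos":[0,0,0],"grip":1},{"rot":[0,0,0],"delta_pos":[0,0,0],"grip":1},{"rot":[0,0,0],"delta_pos":[0,0,0],"grip":1},{"rot":[0,0,0],"delta_pos":[0,0,0],"grip":1}]'
```

```text
time_s: 12.02
tool_pos: [0.4955, 0.2527, 0.1403]
tcp_rot: [[-0.911, -0.412, 0.0], [-0.412, 0.911, 0.0], [-0.0, 0.0, -1.0]]
force: [0.4, -0.7, -0.9]
finger_gap: 0.0131
grasp_force: 49.3
```

No force 3 mm below the face, so the bit is probably entering the slot. Continuing.

```bash
python3 -m handwheel '[{"rot":[0,0,0],"delta_pos":[0,0,0.04],"grip":1},{"rot":[0,0,0],"delta_pos":[0,0,0.04],"grip":1},{"rot":[0,0,0],"delta_pos":[0,0,0.04],"grip":1},{"rot":[0,0,0],"delta_pos":[0,0,0.04],"grip":1},{"rot":[0,0,0],"delta_pos":[0,0,0.04],"grip":1},{"rot":[0,0,0],"delta_pos":[0,0,0.02],"grip":1},{"rot":[0,0,0],"delta_pos":[0,0,0],"grip":1},{"rot":[0,0,0],"delta_pos":[0,0,0],"grip":1},{"rot":[0,0,0],"delta_pos":[0,0,0],"grip":1},{"rot":[0,0,0],"delta_pos":[0,0,0],"grip":1}]'
python3 -m handwheel '[{"rot":[0,0,0],"delta_pos":[0,0,0.02],"grip":1},{"rot":[0,0,0],"delta_pos":[0,0,0.02],"grip":1},{"rot":[0,0,0],"delta_pos":[0,0,0.02],"grip":1},{"rot":[0,0,0],"delta_pos":[0,0,0],"grip":1},{"rot":[0,0,0],"delta_pos":[0,0,0],"grip":1},{"rot":[0,0,0],"delta_pos":[0,0,0],"grip":1},{"rot":[0,0,0],"delta_pos":[0,0,0],"grip":1},{"rot":[0,0,0],"delta_pos":[0,0,0],"grip":1},{"rot":[0,0,0],"delta_pos":[0,0,0],"grip":1},{"rot":[0,0,0],"delta_pos":[0,0,0],"grip":1}]'
```

```text
time_s: 12.85
tool_pos: [0.4955, 0.2527, 0.1348]
tcp_rot: [[-0.911, -0.412, 0.0], [-0.412, 0.911, 0.0], [-0.0, 0.0, -1.0]]
force: [-0.0, -0.3, -1.3]
finger_gap: 0.0136
grasp_force: 49.3
time_s: 13.68
tool_pos: [0.4955, 0.2527, 0.1333]
tcp_rot: [[-0.911, -0.412, 0.0], [-0.412, 0.911, 0.0], [-0.0, -0.0, -1.0]]
force: [1.0, -0.3, -0.7]
finger_gap: 0.0131
grasp_force: 49.3
```

```bash
python3 -m handwheel '[{"rot":[0,0,0],"delta_pos":[0,0,0.02],"grip":1},{"rot":[0,0,0],"delta_pos":[0,0,0.02],"grip":1},{"rot":[0,0,0],"delta_pos":[0,0,0.02],"grip":1},{"rot":[0,0,0],"delta_pos":[0,0,0],"grip":1},{"rot":[0,0,0],"delta_pos":[0,0,0],"grip":1},{"rot":[0,0,0],"delta_pos":[0,0,0],"grip":1},{"rot":[0,0,0],"delta_pos":[0,0,0],"grip":1},{"rot":[0,0,0],"delta_pos":[0,0,0],"grip":1},{"rot":[0,0,0],"delta_pos":[0,0,0],"grip":1},{"rot":[0,0,0],"delta_pos":[0,0,0],"grip":1}]'
```

```text
time_s: 14.52
tool_pos: [0.4955, 0.2527, 0.1318]
tcp_rot: [[-0.911, -0.412, 0.0], [-0.412, 0.911, 0.0], [-0.0, -0.0, -1.0]]
force: [-0.3, 0.3, 2.4]
finger_gap: 0.0133
grasp_force: 49.8
```

Seated on the rotor (+3.6 N), bit home. Now I turn clockwise about 39°, with a small offset correction.

```bash
python3 -m handwheel '[{"rot":[0,0,0.3],"delta_pos":[0,0.0025,0],"grip":1},{"rot":[0,0,0.3],"delta_pos":[0,0.0025,0],"grip":1},{"rot":[0,0,0.3],"delta_pos":[0,0.0025,0],"grip":1},{"rot":[0,0,0.3],"delta_pos":[0,0.0025,0],"grip":1},{"rot":[0,0,0.3],"delta_pos":[0,0.0025,0],"grip":1},{"rot":[0,0,0.3],"delta_pos":[0,0.0025,0],"grip":1},{"rot":[0,0,0.3],"delta_pos":[0,0.0025,0],"grip":1},{"rot":[0,0,0.3],"delta_pos":[0,0.0025,0],"grip":1},{"rot":[0,0,0.3],"delta_pos":[0,0.0025,0],"grip":1},{"rot":[0,0,0.3],"delta_pos":[0,0.0025,0],"grip":1}]'
python3 -c "
from station import r;print(r.sense()['wrist_torque'])"
```

```text
time_s: 15.35
tool_pos: [0.4956, 0.2533, 0.1319]
tcp_rot: [[-0.994, -0.109, 0.001], [-0.109, 0.994, 0.0], [-0.001, -0.0, -1.0]]
force: [-0.1, -0.8, 1.7]
finger_gap: 0.0135
grasp_force: 49.8
[-0.11490312 -0.09790079  0.10117584]
```

```bash
python3 -m handwheel '[{"rot":[0,0,0.45],"delta_pos":[0,0.0035,0],"grip":1},{"rot":[0,0,0.45],"delta_pos":[0,0.0035,0],"grip":1},{"rot":[0,0,0.45],"delta_pos":[0,0.0035,0],"grip":1},{"rot":[0,0,0.45],"delta_pos":[0,0.0035,0],"grip":1},{"rot":[0,0,0.45],"delta_pos":[0,0.0035,0],"grip":1},{"rot":[0,0,0.45],"delta_pos":[0,0.0035,0],"grip":1},{"rot":[0,0,0.45],"delta_pos":[0,0.0035,0],"grip":1},{"rot":[0,0,0.35],"delta_pos":[0,0.0035,0],"grip":1},{"rot":[0,0,0],"delta_pos":[0,0,0],"grip":1},{"rot":[0,0,0],"delta_pos":[0,0,0],"grip":1}]'
python3 - <<'E'
from h import *
c,im=snap('wrist','w4.png');c2,im2=snap('scene','s4.png')
f=lambda im,x,y,w,h,g:cv2.resize(np.clip(im[y-h:y+h,x-w:x+w]*float(g),0,255).astype(np.uint8),(400,400),interpolation=cv2.INTER_CUBIC)
print(r.sense()['wrist_torque'],r.sense()['force'])
cv2.imwrite('pics/z4.png',np.hstack([f(im,281,240,90,90,1.6),f(im2,323,125,40,40,1.6)]))
E
```

```text
time_s: 16.18
tool_pos: [0.4954, 0.2539, 0.1318]
tcp_rot: [[-0.968, 0.253, 0.0], [0.253, 0.968, -0.0], [-0.0, -0.0, -1.0]]
force: [1.0, -0.6, 2.3]
finger_gap: 0.0128
grasp_force: 49.8
[-0.30857848 -0.11151581  0.02959818] [ 1.46144967 -1.50961189  2.71411829]
```

View pics/z4.png

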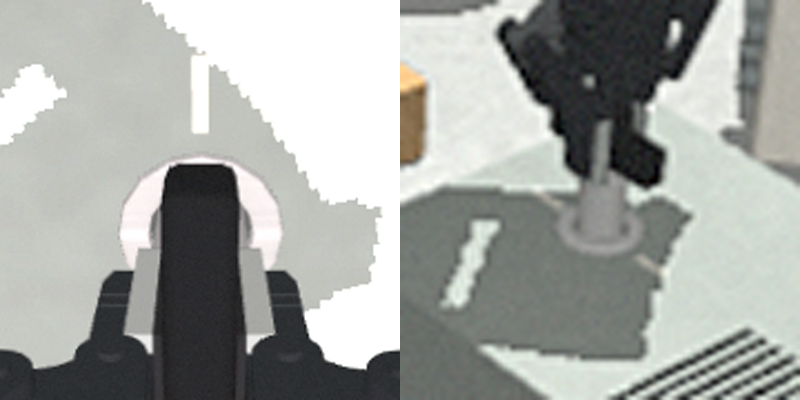

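The wrist view shows the handle in line with the index mark (crop x≈200), and the scene view shows the barrel seated in the ring. Releasing and retreating.

```bash
python3 -m handwheel '[{"rot":[0,0,0],"delta_pos":[0,0,0],"grip":0.85},{"rot":[0,0,0],"delta_pos":[0,0,0],"grip":0.7},{"rot":[0,0,0],"delta_pos":[0,0,0],"grip":0.5},{"rot":[0,0,0],"delta_pos":[0,0,0],"grip":0.3},{"rot":[0,0,0],"delta_pos":[0,0,0],"grip":0},{"rot":[0,0,0],"delta_pos":[0,0,0],"grip":0},{"rot":[0,0,0],"delta_pos":[0,0,0],"grip":0},{"rot":[0,0,0],"delta_pos":[0,0,0],"grip":0},{"rot":[0,0,0],"delta_pos":[0,0,0],"grip":0},{"rot":[0,0,0],"delta_pos":[0,0,0],"grip":0}]'
python3 -m handwheel '[{"rot":[0,0,0],"delta_pos":[0,0,-0.3],"grip":0},{"rot":[0,0,0],"delta_pos":[0,0,-0.5],"grip":0},{"rot":[0,0,0],"delta_pos":[0,0,-0.5],"grip":0},{"rot":[0,0,0],"delta_pos":[0,0,-0.5],"grip":0},{"rot":[0,0,0],"delta_pos":[0,0,-0.5],"grip":0},{"rot":[0,0,0],"delta_pos":[0,0,-0.5],"grip":0},{"rot":[0,0,0],"delta_pos":[0,0,-0.5],"grip":0},{"rot":[0,0,0],"delta_pos":[0,0,-0.5],"grip":0},{"rot":[0,0,0],"delta_pos":[0,0,-0.3],"grip":0},{"rot":[0,0,0],"delta_pos":[0,0,0],"grip":0}]'
python3 - <<'E'
from h import *
c,im=snap('wrist','w5.png');c2,im2=snap('scene','s5.png')
f=lambda im,x,y,w,h,g:cv2.resize(np.clip(im[y-h:y+h,x-w:x+w]*float(g),0,255).astype(np.uint8),(400,400),interpolation=cv2.INTER_CUBIC)
print(proj(c,(.4972,.2528,.154),True))
u,v=map(int,proj(c,(.4972,.2528,.154),True))
cv2.imwrite('pics/z5.png',np.hstack([f(im,281,max(v,90),90,90,1.4),f(im2,323,125,40,40,1.6)]))
E
```

```text
time_s: 17.12
tool_pos: [0.4953, 0.254, 0.1318]
tcp_rot: [[-0.967, 0.254, -0.0], [0.254, 0.967, 0.0], [0.0, 0.0, -1.0]]
force: [-0.2, -0.3, -0.4]
finger_gap: 0.0859
grasp_force: 0.0
time_s: 17.95
tool_pos: [0.4959, 0.2542, 0.2362]
tcp_rot: [[-0.967, 0.254, 0.003], [0.254, 0.967, 0.001], [-0.002, 0.002, -1.0]]
force: [-0.4, 0.3, -0.5]
finger_gap: 0.0852
grasp_force: 0.0
(np.float64(279.76125226590466), np.float64(226.50571471135936))
```

View pics/z5.png

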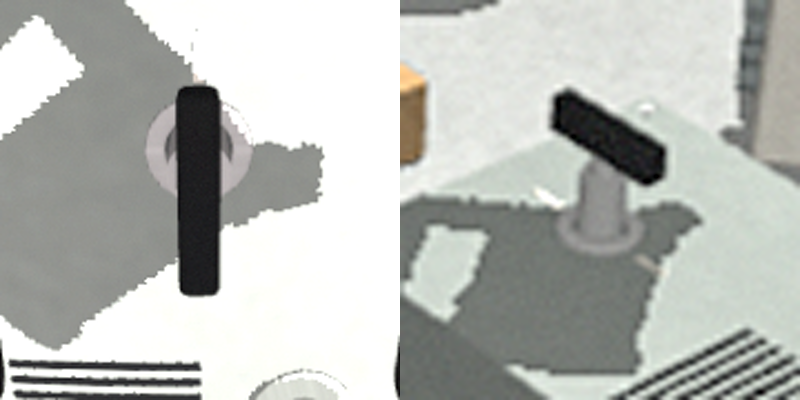

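Run:
```python
from h import *
c=r.get_calibration('scene')
for z in(.144,.147,.154): print(z,proj(c,(.4972,.2528,z)))
h=np.array([np.cos(-.258),np.sin(-.258),0])
for z in(.0,.01): print([ [round(k,1) for k in proj(c,np.array([.4972,.2528,.144+z])+s*.035*h)] for s in(-1,1)])
g=cv2.imread('pics/s5.png').max(2)[95:125,305:345];v,u=np.where(g<45);print(u.mean()+305,v.mean()+95,u.min()+305,u.max()+305,v.min()+95,v.max()+95)
```

```text
0.144 (np.float64(323.7832892772566), np.float64(111.90630129038743))
0.147 (np.float64(323.88335293555775), np.float64(110.81251853757699))
0.154 (np.float64(324.11816437177265), np.float64(108.24582545984146))
[[np.float64(314.1), np.float64(105.8)], [np.float64(333.8), np.float64(118.2)]]
[[np.float64(314.3), np.float64(102.2)], [np.float64(334.2), np.float64(114.5)]]
324.4517766497462 112.39593908629442 314 335 103 121
```

The bar centre's measured row (112.4) matches the fully home position (111.9), so the key is seated, aligned and let go.

```bash
python3 -c "
from station import r;print(r.close_job())"
```

```text
the job is handed in; nothing more can be done
None
```

The key is home in the lock, turned in line with the index marks and let go upright; I handed the job in at about 18 s, and the hand-in returned no verdict.

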